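# Fit the right nut driver to a diabolo's axle nut

### The arm

A 6-joint arm with a two-finger parallel gripper is mounted at the origin on the work surface. World frame = base frame: x ahead of the robot, y to its left, z up, the work surface at z = 0. Lengths are in m, angles in rad, forces in N, time in s.
With the tool pointing down it reaches from about 0.25 to 0.725 m from the base axis. Payload 9.7 kg.
Tool frame: the origin (TCP) lies on the centre line of the jaws, within the pads' length; the fingertips stand 11 mm ahead of it and the grasp point (between the pads) lies 8 mm behind it (robot.tcp_to_tips is the distance from the TCP to the fingertips, in m); z points along the fingers, y is the line along which they close (so a half turn about z gives the same grasp; the last joint's range is limited). The gripper opens to 85 mm and grips with 20 to 120 N. Pads are 22 mm wide; open, the fingers measure 114 mm over their backs; the gripper's body (76 mm by 85 mm) begins 54 mm behind the grasp point. The pads swing forward as they close: fully open they stand 13 mm farther back than shut.
Start: joints at [1.109, 0.087, 0.176, 1.66, 0, 1.571], TCP at [0.245, 0.492, 0.242] pointing down, gripper open.
Joint ranges: [-3.13, 3.13], [-0.85, 1.81], [-1.15, 1.24], [-2.2, 2.28], [-1.44, 1.52], [-3.14, 3.14]. Speed limits (rad/s): [2.22, 2.22, 2.57, 3.14, 3.14, 3.14].

### API

Orientations are given as a 3x3 rotation matrix whose columns are the frame's x, y, z axes.
In Python, from station import robot gives the robot as it stands. Calls block until the motion is done:
- robot.move_ptp(position, orientation): joint-space move of the TCP to a pose.
- robot.move_linear(position, ori=None, feed=0.15, max_force=None): straight line of the TCP; ori=None keeps the orientation; feed is the mean speed in m/s. With max_force (N) it stops when the force on the tool has changed by that much, and returns True; else False.
- robot.set_joints(angles): joint-space move.
- robot.set_gripper(opening, f_grip=None): finger opening in m; f_grip is the grip in N (None keeps the last); returns when the fingers have stopped.
- robot.wait(seconds).
- robot.inverse_kinematics(position, orientation): joint angles nearest the present ones, or None.
- robot.get_state(): the state.
- robot.get_image(name): name is "scene" or "top"; returns a dict with "frame" (480x640x3 uint8, blue, green, red), "range_z" (480x640 float32, m along the optical axis (not along the pixel's ray), 0 where there is no reading), "fov_y" (degrees; the focal length in pixels is half the picture's height over the tangent of half this angle, whatever the lens; pixels are square), "cx", "cy" (the principal point, pixels), "R" (3x3) and "t" (3): a world point X has camera coordinates R X + t. Camera axes: x right, y down, z forward; pixel columns grow to the right and rows downward; lengths in m; the calibration is good to about 2 mm. A picture is of the moment at which its call begins.
A pose or a line that the arm cannot do raises robot.IKError and nothing moves.
- robot.hand_in(): hands the job in; it is judged then, once.
The state is a dict: "time_s": time; "joint_pos": joint angles; "qd": joint speeds; "tau": joint torques, N m; "ee_pos": TCP position; "tcp_rot": TCP orientation; "force": force on the tool from outside, world axes, zero at the start; "wrist_torque": the same for the moment, N m; "gripper_width": finger opening in m; "grasp_force": force on a finger pad.
Only numpy, scipy, OpenCV 4.12 (cv2) and the standard library are available. Lean on these libraries where they do the work, as an engineer would, in place of code of your own. Each camera call takes 0.05 s, during which the arm holds its last target. There are 200 camera calls.

### The job

A white diabolo stands clamped in the blue stand, its slack hex axle nut at the bottom of the open upper cup: find the nut driver in the rack that fits this nut (too small and it will not go over, too big and it just spins round the nut) and tighten the nut with it by about an eighth of a turn, clockwise from above. Put any driver that did not fit back upright, fully home in its own hole, and finish with the fitting driver upright and fully down over the nut, still held in the gripper: do not let go of it. Leave the tape, the jar and the screwdriver on the bench where they are.

Things in the scene. Friction and masses are not known exactly. Their poses are not given: they have to be found in the camera images.
- stand: Fixed stand, blue, 130 x 130 x 18 mm, with a black collar 116 mm wide, 40 mm high, holding the diabolo to work on so that it cannot move. Origin: centre of underside; z up. Above the bench: the diabolo's nut underside 90 mm, cup rim 134 mm (92 mm wide inside; cup open upward). A driver fully down has its mouth on the washer (34 mm wide), at the nut's underside.
- seat_a (a point): Axle nut of one of three like diabolos: centre of its underside, on its washer; z up, x through a corner; turns with the nut. Steel hex nut 14, 18 or 22 mm across flats (10, 12 or 14 mm tall; each diabolo has another size, nothing says which), top edge bevelled 1.5 mm, axle end 2.5 mm proud of it. The one over the stand's middle is to be worked on; the others wait on a plywood board.
- seat_b (a point): Axle nut of one of three like diabolos: centre of its underside, on its washer; z up, x through a corner; turns with the nut. Steel hex nut 14, 18 or 22 mm across flats (10, 12 or 14 mm tall; each diabolo has another size, nothing says which), top edge bevelled 1.5 mm, axle end 2.5 mm proud of it. The one over the stand's middle is to be worked on; the others wait on a plywood board.
- seat_c (a point): Axle nut of one of three like diabolos: centre of its underside, on its washer; z up, x through a corner; turns with the nut. Steel hex nut 14, 18 or 22 mm across flats (10, 12 or 14 mm tall; each diabolo has another size, nothing says which), top edge bevelled 1.5 mm, axle end 2.5 mm proud of it. The one over the stand's middle is to be worked on; the others wait on a plywood board.
- nut_a (a joint): Turn of the nut at seat_a, rad: 0 at the start, growing as it is turned clockwise seen from above (tightened). Stiff: it takes 0.1 N m to turn and stays where it is left.
- nut_b (a joint): Turn of the nut at seat_b, rad: 0 at the start, growing as it is turned clockwise seen from above (tightened). Stiff: it takes 0.1 N m to turn and stays where it is left.
- nut_c (a joint): Turn of the nut at seat_c, rad: 0 at the start, growing as it is turned clockwise seen from above (tightened). Stiff: it takes 0.1 N m to turn and stays where it is left.
- rack: Green rack block fixed to the bench, 64 x 180 x 45 mm high, with three holes in a row along its y axis, 56 mm apart: small at y = -56 mm, middle at 0, large at +56 mm (seen from the robot, small on the right, large on the left). Origin: centre of the underside; z up. In it the drivers' handle tops stand 155 mm above the bench.
- hole_small (a point): Centre of the mouth of the small driver's hole in the rack, at the rack's top face; a round hole 30 mm deep, 2 mm wider than that driver's socket, its edge bevelled 2 mm; z up.
- hole_middle (a point): Centre of the mouth of the middle driver's hole in the rack, at the rack's top face; a round hole 30 mm deep, 2 mm wider than that driver's socket, its edge bevelled 2 mm; z up.
- hole_large (a point): Centre of the mouth of the large driver's hole in the rack, at the rack's top face; a round hole 30 mm deep, 2 mm wider than that driver's socket, its edge bevelled 2 mm; z up.
- driver_small: The smallest of three nut drivers, 140 mm long, 0.13 kg: steel socket 21 mm outside, 30 mm long, hex bore 15 mm across flats and 25 mm deep, for a 14 mm nut; 12 mm shank; round black handle from 50 mm up, 26 mm wide at 56 to 132 mm. Origin: centre of the socket's mouth, its lower end; z up the handle; x through a corner of the hexagon. Starts upright in its own hole.
- driver_middle: The middle one of three nut drivers, 140 mm long, 0.13 kg: steel socket 26 mm outside, 30 mm long, hex bore 19 mm across flats and 25 mm deep, for a 18 mm nut; 12 mm shank; round black handle from 50 mm up, 26 mm wide at 56 to 132 mm. Origin: centre of the socket's mouth, its lower end; z up the handle; x through a corner of the hexagon. Starts upright in its own hole.
- driver_large: The largest of three nut drivers, 140 mm long, 0.13 kg: steel socket 30 mm outside, 30 mm long, hex bore 23 mm across flats and 25 mm deep, for a 22 mm nut; 12 mm shank; round black handle from 50 mm up, 26 mm wide at 56 to 132 mm. Origin: centre of the socket's mouth, its lower end; z up the handle; x through a corner of the hexagon. Starts upright in its own hole.
- tape: Roll of paper tape lying flat, 90 mm across, 25 mm high; origin at the centre of its underside. Leave alone.
- jar: Grey plastic jar, 62 mm across, 84 mm tall, upright; origin at the centre of its underside. Leave alone.
- screwdriver: Ordinary screwdriver, 200 mm long, lying on the bench; x along it. Leave alone.
There are look-alikes about, which are no part of the job. What is shaped like the driver_large but purple is not meant.

How it is judged:
At the end, for the whole second after the job is handed in: The stand's nut has been turned clockwise by 0.45 to 1.3 rad; a driver is over it, upright within 0.1 rad, its mouth within 3 mm of the washer and 4 mm of the nut's axis, at rest and gripped (over 2 N); the other two drivers are upright in their own holes, sunk 25 mm or more (((horizontal distance between seat_a and stand below 0.02 m and value of joint nut_a between 0.45 and 1.3 rad and ((z of driver_small in the frame of seat_a below 0.003 m and horizontal distance between driver_small and seat_a below 0.004 m) or (z of driver_middle in the frame of seat_a below 0.003 m and horizontal distance between driver_middle and seat_a below 0.004 m) or (z of driver_large in the frame of seat_a below 0.003 m and horizontal distance between driver_large and seat_a below 0.004 m))) or (horizontal distance between seat_b and stand below 0.02 m and value of joint nut_b between 0.45 and 1.3 rad and ((z of driver_small in the frame of seat_b below 0.003 m and horizontal distance between driver_small and seat_b below 0.004 m) or (z of driver_middle in the frame of seat_b below 0.003 m and horizontal distance between driver_middle and seat_b below 0.004 m) or (z of driver_large in the frame of seat_b below 0.003 m and horizontal distance between driver_large and seat_b below 0.004 m))) or (horizontal distance between seat_c and stand below 0.02 m and value of joint nut_c between 0.45 and 1.3 rad and ((z of driver_small in the frame of seat_c below 0.003 m and horizontal distance between driver_small and seat_c below 0.004 m) or (z of driver_middle in the frame of seat_c below 0.003 m and horizontal distance between driver_middle and seat_c below 0.004 m) or (z of driver_large in the frame of seat_c below 0.003 m and horizontal distance between driver_large and seat_c below 0.004 m)))) and ((contact force between the fingers and driver_small above 2 N and angle between driver_small's own z axis and vertical below 0.1 rad and linear speed of driver_small below 0.02 m/s and z of driver_middle in the frame of hole_middle below -0.025 m and horizontal distance between driver_middle and hole_middle below 0.006 m and angle between each of driver_middle, driver_large's own z axis and vertical below 0.12 rad and linear speed of each of driver_middle, driver_large below 0.05 m/s and z of driver_large in the frame of hole_large below -0.025 m and horizontal distance between driver_large and hole_large below 0.006 m) or (contact force between the fingers and driver_middle above 2 N and angle between driver_middle's own z axis and vertical below 0.1 rad and linear speed of driver_middle below 0.02 m/s and z of driver_small in the frame of hole_small below -0.025 m and horizontal distance between driver_small and hole_small below 0.006 m and angle between each of driver_small, driver_large's own z axis and vertical below 0.12 rad and linear speed of each of driver_small, driver_large below 0.05 m/s and z of driver_large in the frame of hole_large below -0.025 m and horizontal distance between driver_large and hole_large below 0.006 m) or (contact force between the fingers and driver_large above 2 N and angle between driver_large's own z axis and vertical below 0.1 rad and linear speed of driver_large below 0.02 m/s and z of driver_small in the frame of hole_small below -0.025 m and horizontal distance between driver_small and hole_small below 0.006 m and angle between each of driver_small, driver_middle's own z axis and vertical below 0.12 rad and linear speed of each of driver_small, driver_middle below 0.05 m/s and z of driver_middle in the frame of hole_middle below -0.025 m and horizontal distance between driver_middle and hole_middle below 0.006 m))); the arm keeps its last pose, push and grip.
It fails at once if the tape is pushed more than 3 cm (distance of tape from where it was at the start of the episode above 0.03 m).
It fails at once if the jar is pushed more than 3 cm (distance of jar from where it was at the start of the episode above 0.03 m).
It fails at once if the screwdriver is pushed more than 3 cm (distance of screwdriver from where it was at the start of the episode above 0.03 m).
It also fails if it takes over 72 s, if anything falls off the work surface, if the arm or the gripper's body presses on something with over 40 N, if the wrist force passes 120 N, or if a joint passes its speed limit or range.

## Working session

There is one attempt and no reset: what is moved stays moved. The work goes in short steps, each a Python script; the robot and the scene stay as the last script left them, time stands still between calls to the robot, and variables do not carry over. Pictures are saved under pics/ and viewed, at most 10 in all, crops included, and the job is handed in when it is done.

```bash
mkdir -p pics; ls; cat > h.py <<'E'
import numpy as np, cv2
from station import robot
def cam(n):
    d=robot.get_image(n); d['f']=240/np.tan(np.radians(d['fov_y'])/2); return d
def world(d):
    v,u=np.mgrid[0:480,0:640]; z=d['range_z']
    P=np.stack([(u-d['cx'])/d['f']*z,(v-d['cy'])/d['f']*z,z],-1)
    W=(P-d['t'])@np.array(d['R']); W[z==0]=np.nan; return W
def proj(d,X):
    c=np.array(d['R'])@X+d['t']; return d['f']*c[:2]/c[2]+[d['cx'],d['cy']]
E
python3 - <<'E'
from h import *
for n in('scene','top'):
    d=cam(n); cv2.imwrite(f'pics/{n}1.png',d['frame']); np.savez(f'{n}1.npz',**d)
    print(n,d['fov_y'],-np.array(d['R']).T@d['t'])
E
```

```text
pics
scene 57.903150845808035 [1.11767258 0.64131807 0.73241556]
top 56.635656918682784 [ 0.39831786 -0.02661415  1.04549855]
```

View pics/scene1.png

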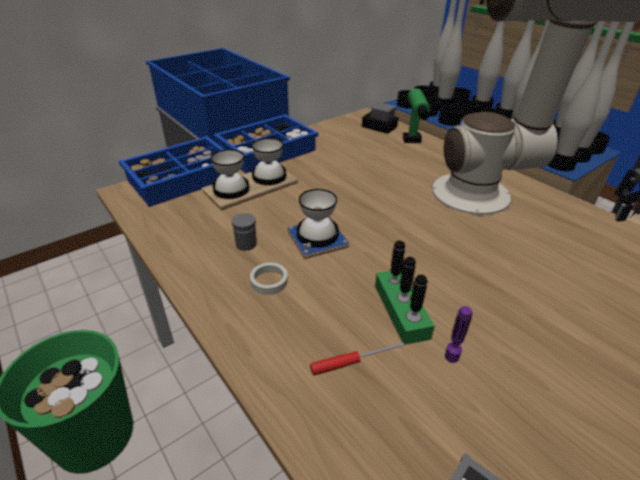

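View pics/top1.png

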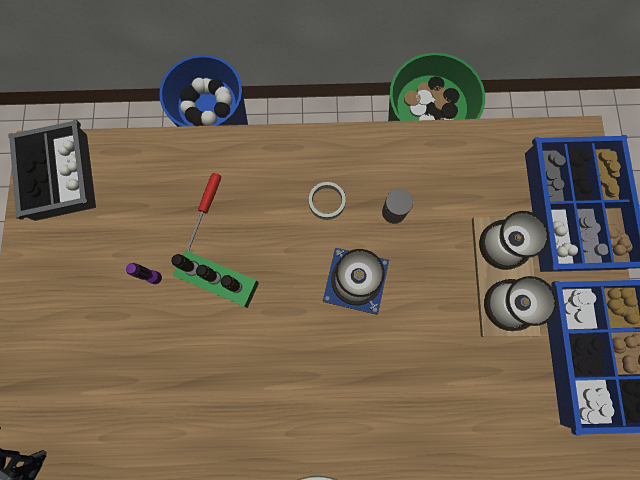

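Scene: the stand with its diabolo is at top (358,277), the rack at (215,277) with black handles at (182,262), (208,272) and (231,284). The look-alike is the purple driver at (143,272), standing outside the rack. The other two diabolos, at (522,238) and (530,298), are on the board. My targets are the stand diabolo and the three black drivers in the green rack. Next I measure and take one close crop.

```bash
cat >> h.py <<'E'
def at_z(d,u,v,z):
    R=np.array(d['R']); o=-R.T@d['t']; r=R.T@np.array([(u-d['cx'])/d['f'],(v-d['cy'])/d['f'],1.]); return o+r*(z-o[2])/r[2]
E
python3 - <<'E'
from h import *
d=dict(np.load('top1.npz')); s=dict(np.load('scene1.npz'))
for n,d in(('top',d),('scene',s)):
    W=world(d); hsv=cv2.cvtColor(d['frame'],cv2.COLOR_BGR2HSV)
    h,sa,v=[hsv[...,i].astype(int) for i in range(3)]
    X,Y,Z=W[...,0],W[...,1],W[...,2]
    bench=(X>.2)&(X<.75)&(abs(Y)<.6)
    g=(h>45)&(h<80)&(sa>100)&bench&(Z>.037)&(Z<.055)
    c,sz,a=cv2.minAreaRect((W[g][:,:2]*1000).astype(np.float32)); print(n,'rack',g.sum(),c,sz,a,np.median(Z[g]))
    b=(h>100)&(h<125)&(sa>120)&bench&(Z>.01)&(Z<.03)&(X<.6)
    if b.sum()>5: print('stand',b.sum(),cv2.minAreaRect((W[b][:,:2]*1000).astype(np.float32)),np.median(Z[b]))
    r=bench&(Z>.129)&(Z<.14)&(X<.62)&(Y>-.3)&(Y<.1)&(sa<80)
    p=W[r][:,:2]; A=np.c_[2*p,np.ones(len(p))]; q=np.linalg.lstsq(A,(p**2).sum(1),rcond=None)[0]
    print('rim',r.sum(),q[:2],np.sqrt(q[2]+q[:2]@q[:2]))
    k=(v<90)&bench&(Z>.14)&(Z<.165)&(Y>.1)
    nn,l,st,ce=cv2.connectedComponentsWithStats(k.astype(np.uint8))
    for i in range(1,nn):
        if st[i,4]>15: print('handle',ce[i],st[i,4],W[l==i].mean(0),np.nanmax(Z[l==i]))
T=dict(np.load('top1.npz'))
f=lambda u,v:cv2.resize(T['frame'][v-20:v+20,u-20:u+20],(400,400),interpolation=cv2.INTER_CUBIC)
cv2.imwrite('pics/crop1.png',cv2.resize(np.vstack([np.hstack([f(358,275),f(520,238)]),np.hstack([f(524,300),cv2.resize(T['frame'][235:305,170:240],(400,400),interpolation=cv2.INTER_CUBIC)])]),(600,600)))
E
```

```text
top rack 1401 (547.0853881835938, 219.2738494873047) (181.22756958007812, 63.66248321533203) 65.67108154296875 0.04483554588422871
stand 671 ((406.1336669921875, -296.85479736328125), (555.9263916015625, 339.252685546875), 84.05244445800781) 0.017856851946809804
rim 274 [ 0.53604261 -0.10394024] 0.047756290116558714
handle [177.67424242 260.02272727] 132 [0.56879768 0.26756041 0.15264506] 0.15809404842760255
handle [202.09160305 270.50381679] 131 [0.54580637 0.2169409  0.15286375] 0.15881931667624172
handle [226.80740741 281.11851852] 135 [0.52286275 0.16640329 0.15251697] 0.15780184047033066
scene rack 1116 (549.1707763671875, 103.28303527832031) (423.5877380371094, 110.44137573242188) 87.10490417480469 0.045931358404592976
stand 509 ((479.9814758300781, -338.5865173339844), (614.8344116210938, 265.0860290527344), 60.97449493408203) 0.019950741995067835
rim 196 [ 0.53856776 -0.10092959] 0.047523600544647666
handle [398.84821429 246.22321429] 112 [0.52981523 0.17440513 0.15108076] 0.1575366873665625
handle [408.90839695 262.70992366] 131 [0.55294591 0.2246363  0.15110825] 0.15841363775550474
handle [420.26573427 281.14685315] 143 [0.57614442 0.27563353 0.15105437] 0.15785015206911024
```

View pics/crop1.png

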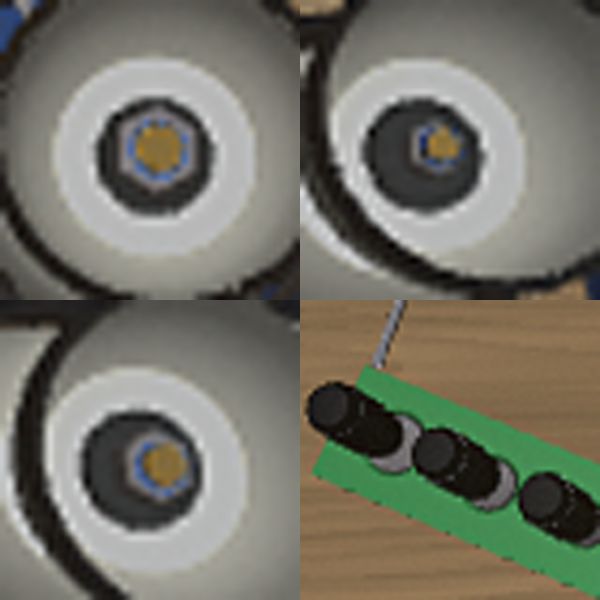

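The close crop shows the stand nut (top left) filling most of its washer. It is about 77 px across flats against 117 px for the 34 mm washer, so about 22 mm, with corners up and down the image. The board nuts look smaller (~14 and ~18 mm). That makes the large driver the likely fit: the leftmost black one, head at (177.7,259.5). Next I refine the positions.

```bash
python3 - <<'E'
from h import *
T=dict(np.load('top1.npz')); S=dict(np.load('scene1.npz'))
np.set_printoptions(precision=4,suppress=True)
print('nut top',at_z(T,338+158/7.5-.5,255+146/7.5-.5,.1065))
for n,(u,v) in dict(L=(333,405),M=(438,450),S=(542,494)).items():
    print(n,at_z(T,170+(u-300)/4.286-.4,235+(v-300)/4.286-.4,.155))
for n,d in(('top',T),('scene',S)):
    W=world(d);X,Y,Z=np.moveaxis(W,-1,0)
    hsv=cv2.cvtColor(d['frame'],cv2.COLOR_BGR2HSV); h,sa,v=[hsv[...,i].astype(int) for i in range(3)]
    b=(h>100)&(h<125)&(sa>120)&(Z>.01)&(Z<.025)&(X>.4)&(X<.66)&(Y>-.21)&(Y<0)
    print(n,'stand',cv2.minAreaRect((W[b][:,:2]*1000).astype(np.float32)))
    p=(h>130)&(h<165)&(sa>80)&(X>.3)&(X<.75)&(abs(Y)<.6)&(Z>.02)
    print('purple',W[p].mean(0),W[p].min(0),W[p].max(0))
    g=(h>45)&(h<80)&(sa>100)&(X>.3)&(X<.75)&(Y>.05)&(Y<.4)&(Z>.037)&(Z<.055)
    print('rack',cv2.minAreaRect((W[g][:,:2]*1000).astype(np.float32)))
    k=(v<70)&(sa<120)&(Z>.06)&(Z<.16)&(Y>.1)&(Y<.35)&(X>.4)&(X<.7)
    nn,l,st,ce=cv2.connectedComponentsWithStats(k.astype(np.uint8))
    for i in range(1,nn):
        if st[i,4]>15:
            w=W[l==i]; t=w[w[:,2]>np.nanmax(w[:,2])-.006]; print('h',w.mean(0),t.mean(0),len(t))
    print('cyl proj L',proj(d,np.array([.5702,.2703,.155])), 'nut',proj(d,np.array([.536,-.104,.1065])))
R0=np.array(robot.get_state()['tcp_rot']); print(R0)
for P in([.5702,.2703,.13],[.536,-.104,.2]):
  for a in np.radians(range(-180,180,30)):
    y=np.array([np.cos(a),np.sin(a),0]);z=np.array([0,0,-1.])
    q=robot.inverse_kinematics(P,np.c_[np.cross(y,z),y,z]); print(P[0],round(np.degrees(a)),None if q is None else np.array(q))
E
```

```text
nut top [ 0.5372 -0.1037  0.1065]
L [0.5703 0.2676 0.155 ]
M [0.5473 0.217  0.155 ]
S [0.5251 0.1674 0.155 ]
top stand ((536.9160766601562, -103.77002716064453), (128.48619079589844, 129.51124572753906), 75.33627319335938)
purple [0.5546 0.3625 0.0898] [0.5424 0.3527 0.0209] [0.5703 0.3794 0.1433]
rack ((547.0853881835938, 219.2738494873047), (181.22756958007812, 63.66248321533203), 65.67108154296875)
h [0.5674 0.2653 0.1359] [0.5697 0.2693 0.1551] 86
h [0.5438 0.2146 0.135 ] [0.5466 0.2187 0.155 ] 77
h [0.5214 0.1641 0.1386] [0.5235 0.1673 0.1549] 81
cyl proj L [175.9958 259.1723] nut [358.7189 274.52  ]
scene stand ((539.3260498046875, -97.838134765625), (124.98880004882812, 125.99872589111328), 72.74459838867188)
purple [0.5643 0.3136 0.0876] [ 0.4742 -0.4444  0.0202] [0.668  0.3852 0.1575]
rack ((549.11328125, 222.07984924316406), (179.87506103515625, 64.9607162475586), 65.69877624511719)
h [0.5553 0.2279 0.1286] [0.5526 0.2278 0.1556] 161
h [0.5558 0.2276 0.0737] [0.5583 0.2278 0.0812] 8
cyl proj L [420.5377 276.8958] nut [317.039  207.3339]
[[-0.8953  0.4456 -0.0005]
 [ 0.4456 
[... 756 characters left out ...]
16  0.0653  0.0711  1.5766  0.     -1.7624]
0.536 -150 [-0.1916  0.0653  0.0711  1.5766  0.     -2.286 ]
0.536 -120 [-0.1916  0.0653  0.0711  1.5766  0.     -2.8096]
0.536 -90 [-0.1916  0.0653  0.0711  1.5766  0.      2.9499]
0.536 -60 [-0.1916  0.0653  0.0711  1.5766  0.      2.4263]
0.536 -30 [-0.1916  0.0653  0.0711  1.5766  0.      1.9027]
0.536 0 [-0.1916  0.0653  0.0711  1.5766  0.      1.3791]
0.536 30 [-0.1916  0.0653  0.0711  1.5766  0.      0.8555]
0.536 60 [-0.1916  0.0653  0.0711  1.5766  0.      0.332 ]
0.536 90 [-0.1916  0.0653  0.0711  1.5766  0.     -0.1916]
0.536 120 [-0.1916  0.0653  0.0711  1.5766  0.     -0.7152]
0.536 150 [-0.1916  0.0653  0.0711  1.5766  0.     -1.2388]
```

```bash
cat >> h.py <<'E'
def rot(a): 
    y=np.array([np.cos(a),np.sin(a),0]);z=np.array([0,0,-1.]); return np.c_[np.cross(y,z),y,z]
A0=np.radians(155.7); ROW=np.array([.412,.911]); RACK=np.array([.5481,.2207]); NUT=np.array([.5381,-.1023]); 
def st(m=''):
    s=robot.get_state(); print(m,'t%.1f'%s['time_s'],'p',np.round(s['ee_pos'],4),'F',np.round(s['force'],2),'T',np.round(s['wrist_torque'],3),'w%.4f g%.1f'%(s['gripper_width'],s['grasp_force'])); return s
E
python3 - <<'E'
from h import *
L=RACK+.056*ROW
robot.set_gripper(.055,60)
robot.move_ptp([*L,.25],rot(A0)); st('above')
robot.move_linear([*L,.124],feed=.12); st('down')
robot.set_gripper(0.0,60); st('grip')
d=cam('scene'); cv2.imwrite('pics/grip.png',cv2.resize(d['frame'][150:350,300:500],(600,600)))
E
```

```text
above t2.5 p [0.5709 0.2721 0.2501] F [ 0.18 -0.43 -0.68] T [-0.012  0.033 -0.04 ] w0.0548 g0.0
down t3.7 p [0.5715 0.2719 0.125 ] F [-0.99  0.23  0.69] T [ 0.015 -0.    -0.048] w0.0552 g0.0
grip t4.0 p [0.5715 0.2718 0.1248] F [0.92 0.57 4.56] T [-0.044  0.02   0.04 ] w0.0247 g58.7
```

View pics/grip.png

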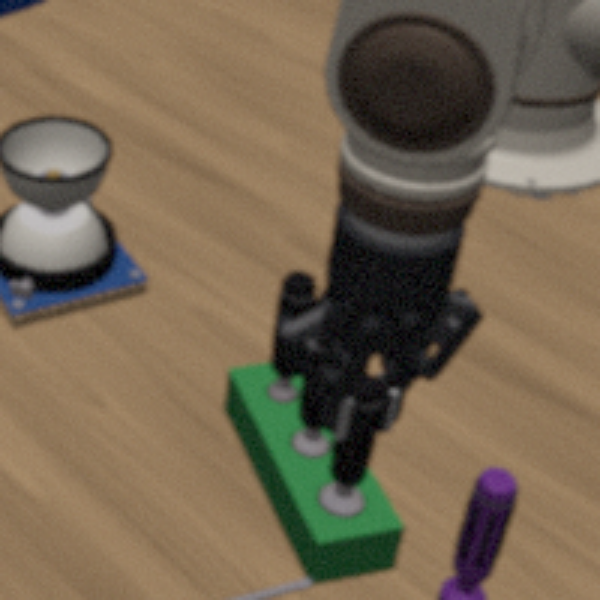

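The large driver is gripped (width 24.7 mm, 59 N) with almost no side load. Lifting it and moving over the nut.

```bash
python3 - <<'E'
from h import *
s=st(); p=np.array(s['ee_pos'])
robot.move_linear([p[0],p[1],.29],feed=.12); st('lift')
robot.move_linear([*NUT,.29],rot(A0),feed=.25); st('over')
robot.move_linear([*NUT,.235],feed=.1); s=st('above nut')
for n in('top','scene'):
    d=cam(n);c=(proj(d,np.array([*NUT,.16]))).astype(int);k=45
    cv2.imwrite(f'pics/n_{n}.png',cv2.resize(d['frame'][c[1]-k:c[1]+k,c[0]-k:c[0]+k],(450,450),interpolation=cv2.INTER_CUBIC)); print(c)
    np.savez(f'n_{n}.npz',**d)
a=[cv2.imread(f'pics/n_{n}.png') for n in('top','scene')]; cv2.imwrite('pics/n.png',cv2.resize(np.hstack(a),(800,400)))
E
```

```text
t4.1 p [0.5715 0.2718 0.1248] F [ 0.17 -0.33  5.53] T [-0.065 -0.02  -0.017] w0.0249 g58.7
lift t5.6 p [0.5713 0.2718 0.2893] F [ 0.43  0.04 -1.15] T [ 0.027 -0.043 -0.067] w0.0245 g58.9
over t7.3 p [ 0.5382 -0.1015  0.29  ] F [ 0.42  0.59 -1.17] T [0.085 0.036 0.022] w0.0249 g58.9
above nut t8.0 p [ 0.5382 -0.1021  0.2356] F [-0.08  0.49 -0.67] T [-0.028  0.019  0.026] w0.0245 g58.9
[359 269]
[316 190]
```

View pics/n.png

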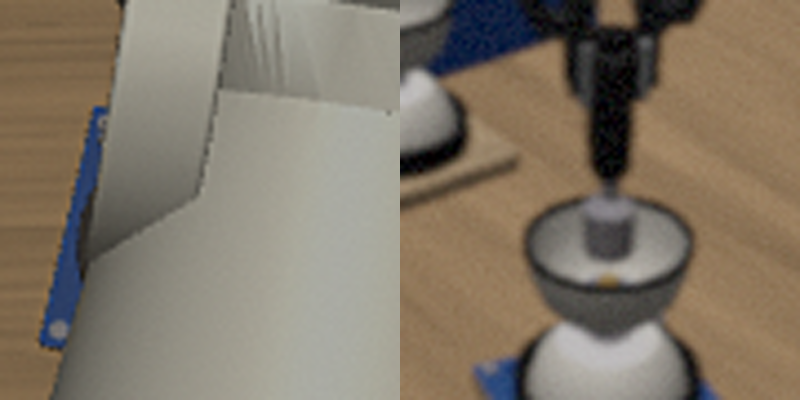

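In the scene view the socket hangs upright inside the cup, directly above the brass axle end (both at column 609). The top view is blocked by the arm. Lowering, then pressing and turning to find engagement.

```bash
python3 - <<'E'
from h import *
hit=robot.move_linear([*NUT,.199],feed=.04,max_force=8); s=st(hit)
a=A0
z=s['ee_pos'][2]
if z>.204:
  for i in range(16):
    robot.move_linear([*NUT,z+.0005],feed=.03)
    a-=np.radians(7); robot.move_linear([*NUT,z+.0005],rot(a),feed=.03)
    hit=robot.move_linear([*NUT,.199],feed=.03,max_force=8); s=st(f'{i} {hit}')
    if s['ee_pos'][2]<.204 or s['time_s']>35: break
print(np.degrees(a))
E
```

```text
True t8.7 p [ 0.538  -0.1024  0.2091] F [  3.74  -1.22 -11.2 ] T [-0.472 -1.197 -0.06 ] w0.0251 g59.3
0 True t9.6 p [ 0.5383 -0.1024  0.1997] F [ 0.19 -0.72  4.64] T [-0.042 -0.03  -0.034] w0.0248 g60.8
148.7
```

```bash
python3 - <<'E'
from h import *
robot.set_gripper(0,90)
s=st(); p=np.array(s['ee_pos']); a=np.radians(148.7)
for i in range(5):
    a-=np.radians(10); robot.move_linear([*NUT,.1995],rot(a),feed=.05); s=st(i)
    y=np.array(s['tcp_rot'])[:,1]; print('yaw',np.degrees(np.arctan2(y[1],y[0])))
d=cam('scene'); c=(316,190);k=45
cv2.imwrite('pics/t.png',cv2.resize(d['frame'][c[1]-k:c[1]+k,c[0]-k:c[0]+k],(450,450),interpolation=cv2.INTER_CUBIC))
E
```

```text
t9.8 p [ 0.5384 -0.1025  0.1998] F [-0.32 -0.11  5.51] T [-0.128  0.102 -0.051] w0.0243 g87.8
0 t10.1 p [ 0.5383 -0.1024  0.1999] F [ 1.4  -1.97  3.34] T [-0.334 -0.284  0.012] w0.0240 g88.1
yaw 138.92025307704796
1 t10.5 p [ 0.5383 -0.1024  0.1998] F [ 2.67 -2.42  5.13] T [-0.385 -0.472 -0.026] w0.0241 g88.3
yaw 129.01946935132523
2 t10.8 p [ 0.5383 -0.1024  0.1998] F [ 2.74 -2.35  5.64] T [-0.423 -0.438 -0.033] w0.0243 g88.4
yaw 119.01159165313513
3 t11.1 p [ 0.5383 -0.1024  0.1998] F [ 1.98 -1.72  5.85] T [-0.484 -0.458 -0.015] w0.0243 g88.4
yaw 109.00697545848499
4 t11.4 p [ 0.5383 -0.1024  0.1998] F [ 2.45 -1.21  4.68] T [-0.509 -0.404 -0.06 ] w0.0242 g88.4
yaw 99.00921935978765
```

View pics/t.png

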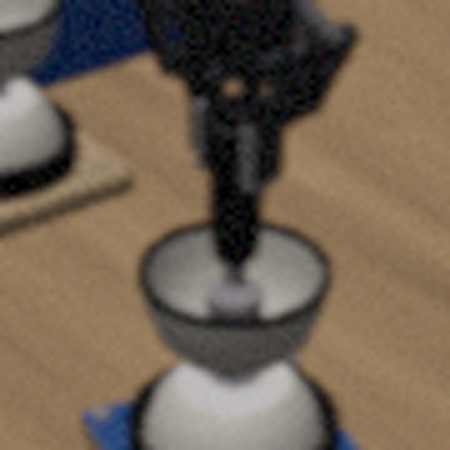

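The driver is fully down (TCP z .1998, as predicted) and the socket is deep in the cup. The torque readings don't clearly show the nut turning, though, so I'll average them over a small back-and-forth.

```bash
cat > tq.py <<'E'
from h import *
def avg():
    r=[]
    for i in range(12):
        robot.wait(.02); s=robot.get_state(); r.append([*s['force'],*s['wrist_torque'],s['tau'][5]])
    return np.round(np.mean(r,0),3)
E
python3 - <<'E'
from tq import *
s=robot.get_state(); y=np.array(s['tcp_rot'])[:,1]; a=np.arctan2(y[1],y[0]); a0=np.radians(98.7)
print(0,avg())
for k in(2,4,6,8,6,4,2,0):
    robot.move_linear([*NUT,.1995],rot(a0+np.radians(k)),feed=.05); print(k,avg())
st()
E
```

```text
0 [ 1.56  -1.81   5.169 -0.472 -0.46  -0.049 -0.039]
2 [ 1.16  -1.5    5.475 -0.376 -0.381  0.041  0.03 ]
4 [ 1.116 -0.935  5.531 -0.213 -0.275  0.052  0.031]
6 [ 0.994 -0.768  5.638 -0.208 -0.207  0.053  0.03 ]
8 [ 1.194 -1.309  5.539 -0.358 -0.305  0.027  0.015]
6 [ 0.824 -0.627  6.083 -0.197 -0.207 -0.044 -0.038]
4 [ 0.884 -0.517  5.703 -0.181 -0.303 -0.036 -0.02 ]
2 [ 1.58  -1.133  5.181 -0.288 -0.434 -0.041 -0.009]
0 [ 1.694e+00 -1.732e+00  5.142e+00 -4.470e-01 -4.760e-01  5.000e-03
  4.000e-03]
 t15.3 p [ 0.5384 -0.1024  0.1998] F [ 1.86 -1.75  5.36] T [-0.465 -0.49  -0.026] w0.0243 g88.4
```

```bash
python3 - <<'E'
from tq import *
a0=np.radians(98.7)
for k in(-2,-4,-6):
    robot.move_linear([*NUT,.1995],rot(a0+np.radians(k)),feed=.05); s=robot.get_state(); print(k,s['wrist_torque'][2],avg())
E
```

```text
-2 0.042895506238644354 [ 1.872 -1.809  5.333 -0.5   -0.478  0.012  0.029]
-4 0.03928046207497069 [ 1.727e+00 -1.817e+00  5.121e+00 -5.040e-01 -4.780e-01  3.000e-03
  3.000e-02]
-6 0.07071849544568667 [ 1.542e+00 -1.976e+00  5.009e+00 -5.030e-01 -4.790e-01 -3.000e-03
  3.000e-02]
```

Torque doesn't settle it, so I'll lift off, look at the nut from above, and compare its hex angle with the first picture.

```bash
python3 - <<'E'
from h import *
s=robot.get_state(); R=np.array(s['tcp_rot']); a=np.radians(92.7)
robot.move_linear([*NUT,.29],rot(a),feed=.12)
robot.move_linear([.42,.2,.29],rot(a),feed=.3); st()
f=[cam('top') for _ in range(4)]
I=np.mean([x['frame'] for x in f],0).astype(np.uint8); cv2.imwrite('after.png',I)
d=dict(np.load('top1.npz'))['frame']
c=lambda I:cv2.resize(I[262:288,346:372],(400,400),interpolation=cv2.INTER_CUBIC)
cv2.imwrite('pics/cmp.png',np.hstack([c(d),c(I)]))
E
```

```text
t18.8 p [0.4201 0.1993 0.2899] F [ 0.35  0.62 -0.29] T [-0.038 -0.026 -0.031] w0.0237 g88.8
```

View pics/cmp.png

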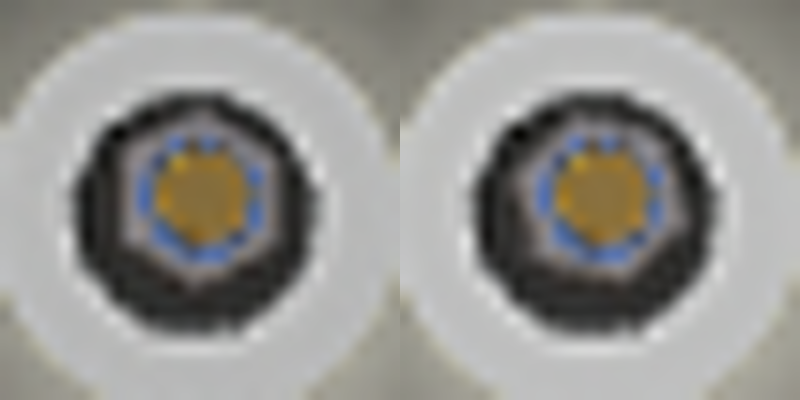

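The left view is the nut before, with corners up and down at (200,105) and (200,285). On the right the hex has rotated, with corners near (520,180) and (628,280). So the nut did turn, and I can measure the angle modulo 60°.

```bash
python3 - <<'E'
import numpy as np,cv2
b=dict(np.load('top1.npz'))['frame'];a=cv2.imread('after.png')
g=lambda I:cv2.cvtColor(I[262:288,346:372],cv2.COLOR_BGR2GRAY).astype(np.float32)
def pol(I,cx,cy):
    t=np.radians(np.arange(360))[:,None]; r=np.arange(4.2,6.8,.2)[None]
    return cv2.remap(g(I),(cx+r*np.cos(t)).astype(np.float32),(cy+r*np.sin(t)).astype(np.float32),cv2.INTER_CUBIC)
for cx,cy in((200,195),(200,200),(202,195)):
    ph=[]
    for I in(b,a):
        m=pol(I,cx/400*26-.5,cy/400*26-.5).sum(1); F=np.fft.fft(m-m.mean()); ph.append(-np.degrees(np.angle(F[6]))/6); print(abs(F[4:9]).round())
    print(ph,(ph[1]-ph[0])%60)   # image angle (y down) positive = clockwise seen from above
E
```

```text
[  219.  2380. 21963.  1632.  2504.]
[ 2367.  1872. 25184.  3787.  2229.]
[np.float32(-28.454542), np.float32(14.282177)] 42.736717
[  684.  3496. 22311.  3695.  1963.]
[ 2295.  2916. 24661.  2322.  2147.]
[np.float32(-28.176699), np.float32(14.844406)] 43.021103
[  737.  1359. 22431.  2654.  2771.]
[ 2227.  1388. 24969.  4799.  2686.]
[np.float32(-28.461206), np.float32(14.516151)] 42.977356
```

The nut turned 43° (0.75 rad) clockwise, so the large driver is the one that fits. I'll seat it again at mid-slack and check depth.

```bash
python3 - <<'E'
from h import *
a=np.radians(97)
robot.move_linear([*NUT,.29],rot(a),feed=.25)
robot.move_linear([*NUT,.225],rot(a),feed=.12)
print(robot.move_linear([*NUT,.1992],feed=.03,max_force=8)); robot.wait(.4); st()
d=cam('scene'); c=(316,190);k=45
cv2.imwrite('pics/f.png',cv2.resize(d['frame'][150:350,270:470],(600,600),interpolation=cv2.INTER_CUBIC))
E
```

```text
True
 t22.3 p [ 0.5384 -0.1024  0.1998] F [ 0.31 -0.44  5.58] T [ 0.066 -0.151 -0.015] w0.0239 g89.4
```

View pics/f.png

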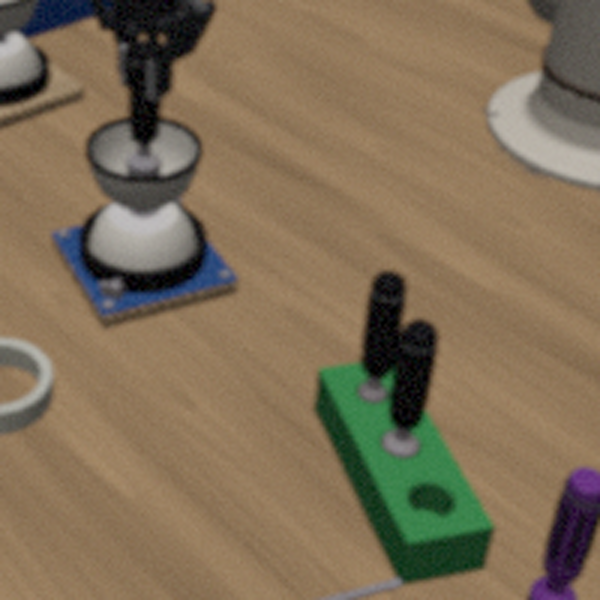

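The driver is upright and down over the nut (145,160). TCP z is .1998, exactly as predicted for the washer, and the grip is 89 N. The small and middle drivers are untouched in the rack, and only the large hole at (432,498) is empty.

```bash
python3 -c "
from h import *
print(robot.hand_in())"
```

```text
the job is handed in; nothing more can be done
None
```

I handed the job in at about 22 s: the large driver fits the stand's nut and turned it about 43° (0.75 rad) clockwise, measured from before-and-after pictures, and it is still gripped, upright and fully down on the nut, with the other two drivers never moved from their holes.

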